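# Sort the solid bench pillar from the hollow one

## Task

The two tall capped steel pillars on the stone mason's bench look alike, but one is solid and the other hollow. Lift to feel which is which, then stand the solid pillar upright in the square timber tray and the hollow one upright in the round metal pan, and let go of both.

Things in the scene. Friction and masses are not known exactly. Their poses are not given: they have to be found in the camera images.
- pillar_a_mid (a point): one of two identical-looking closed steel pillars: upright cylinder 42 mm across, 75 mm tall, flat capped ends, standing on the bench. By chance one is solid (0.73 to 0.87 kg), the other hollow (0.21 to 0.29 kg): only weight tells. The point is its centre, 37.5 mm above its foot; z is its axis, up. The open sleeve and the stub nearby are as wide but at most 40 mm tall: not pillars
- pillar_b_mid (a point): one of two identical-looking closed steel pillars: upright cylinder 42 mm across, 75 mm tall, flat capped ends, standing on the bench. By chance one is solid (0.73 to 0.87 kg), the other hollow (0.21 to 0.29 kg): only weight tells. The point is its centre, 37.5 mm above its foot; z is its axis, up. The open sleeve and the stub nearby are as wide but at most 40 mm tall: not pillars
- timber_tray_floor (a point): square timber tray for the solid pillar, fixed to the bench, open on top, 155 mm square outside, 140 mm inside, walls 7.5 mm thick; the rim is 32 mm above the bench. The point is the centre of its inner floor, 7.5 mm above the bench; z is up, x and y run along its sides
- round_pan_floor (a point): round light-metal pan for the hollow pillar, fixed to the bench, open on top, 164 mm across the rim, about 148 mm inside at the floor, walls 4 mm thick; the rim is 32 mm above the bench. The point is the centre of its inner floor, 7.5 mm above the bench; z is up
Things that resemble listed ones, but are neither listed nor needed, are in the scene too. Leave any pink look-alike of the part that bears timber_tray_floor alone. Leave any turquoise look-alike of the part that bears pillar_a_mid alone.

How it is judged:
By the outcome, as a careful person would: the job done as asked, in the order asked, and still so for the second after the job is handed in, with the robot touching nothing.
It also fails if it takes over 58 s, if anything falls off the work surface, if the arm or the gripper's body presses on something with over 40 N, if the wrist force passes 120 N, or if a joint passes its speed limit or range.

## Robot

A 6-joint arm with a two-finger parallel gripper is mounted at the origin on the work surface. World frame = base frame: x ahead of the robot, y to its left, z up, the work surface at z = 0. Lengths are in m, angles in degrees, forces in N, time in s.
With the tool pointing down it reaches from about 0.35 to 0.875 m from the base axis. Payload 4.2 kg.
Tool frame: the origin (TCP) lies midway between the tips of the shut fingers; the grasp point (between the pads) lies r.pinch_z behind it (r.pinch_z is the distance from the TCP to the grasp point, in m); z points along the fingers, y is the direction in which the jaws open and shut (so a half turn about z gives the same grasp; the last joint's range is limited). The gripper opens to 87 mm and grips with 3 to 60 N. Pads are 19 mm wide; open, the fingers measure 117 mm over their backs; the gripper's body (75 mm by 190 mm) begins 51 mm behind the grasp point.
Start: joints at [85.462, 22.042, 0.453, 0, -68.411, -14.817], TCP at [0.207, 0.59, 0.223] pointing down, gripper open.
Joint ranges: [-179.83, 179.83], [-69.29, 118.12], [-61.27, 80.66], [-181.25, 117.63], [-171.15, -9.14], [-177.46, 177.46]. Speed limits (degrees/s): [159.86, 159.86, 180, 180, 180, 180].

## Interface

Orientations are given as a 3x3 rotation matrix whose columns are the frame's x, y, z axes.
In Python, from station import r gives the robot as it stands. The module is installed in compiled form; this text tells all that it offers.
- The arm moves only by the tool play_rows, never from a script. Its argument "deltas" is a list of rows, each a list of 7 numbers: the shift along the tool's x, y, z in units of 25 mm (1.0 is 25 mm), then the turn, a rotation vector about the tool's x, y, z in units of 5 degrees (1.0 is 5 degrees), then the finger opening in mm, from 0 to 87. In form: [[tx, ty, tz, wx, wy, wz, fingers], ...]. A call has 1 to 12 rows; each row is the pose to reach, as a shift and turn from the pose commanded when the call began, along the tool's axes at that moment; what a row does not reach only later rows make up. A row lasts 1/10 s, in which the tool goes at most 50 mm and 8.59 degrees, less where a joint would pass 70% of its speed; a pose out of reach is approached as far as the arm can. A call with a gripper value outside its range is refused whole. The fingers move at their own pace and stop on an object; the grip force is fixed at half the most. Time passes only in rows, so rows that repeat a pose let the fingers close. It gives the time, the measured TCP pose, the force and the opening at its end, in the units of the state.
- r.sense(): the state, without advancing time (a new reading comes with each control period).
- r.capture(name): name is "scene" or "top"; returns a dict with "pixels" (400x640x3 uint8, red, green, blue), "camera_matrix" (3x3 intrinsics, pixels), "R" (3x3) and "t" (3): a world point X has camera coordinates R X + t. Camera axes: x right, y down, z forward; pixel columns grow to the right and rows downward; lengths in m; the calibration is good to about 2 mm. A picture is of the moment at which its call begins. There is no depth.
- r.finish_job(): hands the job in, once; it reports no verdict.
Trained networks look in the newest picture that a camera, given by its name, has taken for a name from the list of things; names that differ only in an ending like _2 or _b are one class to them, and where a whole thing is asked for, a point or a joint stands for the part that bears it (a point fixed in the world has none). Each returns a list of dicts, best first, with "score" (0 to 1); they miss things now and then, are a little off and sometimes report something else, mostly with a low value. They report only what shows in the picture. A call takes as long as a camera call. They do not tell look-alikes from the thing itself.
- r.spot_in(camera, target): "centre" ([x, y, z] in m, in world coordinates, good to about 4 mm: the middle of the surface that is visible of it).
- r.cut_out(camera, target): "region" (400x640 bool, what is visible of it).
The state is a dict: "time_s": time; "joints": joint angles; "joint_velocities": joint speeds; "effort": joint torques, N m; "tcp_pos": TCP position; "ee_rot": TCP orientation; "wrist_force": force on the tool from outside, world axes, zero at the start; "moment": the same for the moment, N m; "gripper_width": opening from 0.0 (shut) to 1.0 (fully open).
Only numpy, scipy, OpenCV 4.12 (cv2) and the standard library are available. Lean on these libraries where they do the work, as an engineer would, in place of code of your own. Each camera call takes 0.05 s, during which the arm holds its last target.

## Working session

There is one attempt and no reset: what is moved stays moved. The work goes in short steps, Python scripts to look and compute and a tool call to move; the robot and the scene stay as the last step left them, time stands still between calls to the robot, and variables do not carry over. Pictures are saved under pics/ and viewed, and the job is handed in when it is done.

Besides the shell and the picture viewer there is one more tool, called after "Call:" as name(argument=value, ...), one argument or row to a line, values as JSON. play_rows: Moves the arm, as the interface text tells. Its arguments: {"type":"object","properties":{"deltas":{"type":"array","items":{"type":"array","items":{"type":"number"}}}},"required":["deltas"]}

```bash
mkdir -p pics
cat > h.py <<'E'
import numpy as np, cv2
from station import r
def snap(n,tag):
    c=r.capture(n); cv2.imwrite(f"pics/{tag}.png",c["pixels"][:,:,::-1]); return c
def proj(c,X):
    p=c["camera_matrix"]@(c["R"]@np.array(X)+c["t"]); return p[:2]/p[2]
def back(c,uv,z):
    d=c["R"].T@np.linalg.inv(c["camera_matrix"])@np.array([uv[0],uv[1],1.]); o=-c["R"].T@c["t"]
    return o+d*(z-o[2])/d[2]
E
python3 - <<'E'
from h import *
np.set_printoptions(precision=4,suppress=True)
print(r.sense(), r.pinch_z)
for n in ["top","scene"]:
    c=snap(n,n+"0"); print(n,c["camera_matrix"],-c["R"].T@c["t"])
    for t in ["pillar_a_mid","timber_tray_floor","round_pan_floor"]:
        for d in r.spot_in(n,t): print(t,d["score"],np.array(d["centre"]),proj(c,d["centre"]))
E
```

```text
{'time_s': 0.0, 'joints': array([ 85.463 ,  22.0911,   0.3815,  -0.0288, -68.4087, -14.8169]), 'joint_velocities': array([-0.0207,  0.0064,  0.096 , -0.0886, -0.0533, -0.1122]), 'effort': array([  0.0009, -39.0665,  18.7403,   4.2197,   0.0109,  -0.0002]), 'tcp_pos': array([0.2069, 0.5891, 0.2215]), 'ee_rot': array([[ 0.9434, -0.3316, -0.0006],
       [-0.3316, -0.9434, -0.002 ],
       [ 0.0001,  0.0021, -1.    ]]), 'wrist_force': array([-0.0692,  0.5403, -0.551 ]), 'moment': array([-0.0082,  0.0212,  0.0449]), 'gripper_width': 0.9956668579710716} 0.0187
top [[459.1936   0.     325.3119]
 [  0.     459.1936 204.333 ]
 [  0.       0.       1.    ]] [ 0.2562 -0.0136  1.14  ]
pillar_a_mid 0.57 [0.502  0.0605 0.0773] [296.529  159.6029]
pillar_a_mid 0.54 [0.5822 0.0729 0.0744] [290.8531 127.2232]
timber_tray_floor 0.93 [0.197  0.3    0.0073] [202.6033 291.3807]
timber_tray_floor 0.68 [0.4369 0.2818 0.0075] [210.6622 193.7951]
round_pan_floor 0.59 [ 0.5014 -0.2921  0.0031] [438.5612 162.5691]
scene [[420.9036   0.     313.4174]
 [  0.     420.9036 200.5254]
 [  0.       0.       1.    ]] [ 0.7916 -0.5044  0.7676]
pillar_a_mid 0.62 [ 0.4991 -0.2936  0.0072] [255.3526 339.0614]
pillar_a_mid 0.61 [0.5152 0.0467 0.0575] [356.2092 211.0089]
pillar_a_mid 0.6 [0.5974 0.0645 0.0599] [393.3008 220.9674]
timber_tray_floor 0.67 [0.1974 0.3031 0.0097] [306.0057 121.1347]
round_pan_floor 0.58 [ 0.4978 -0.2952  0.0094] [254.1336 338.8689]
```

View pics/top0.png

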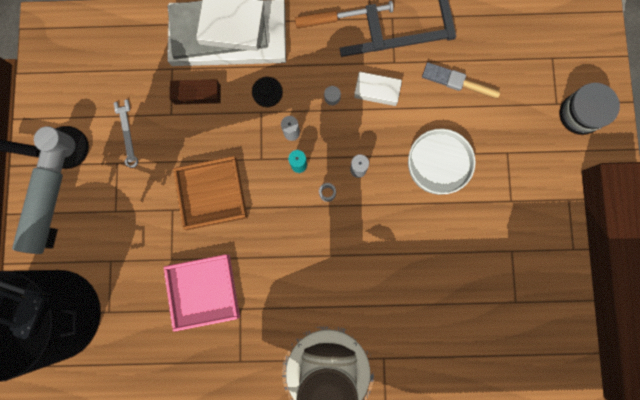

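View pics/scene0.png

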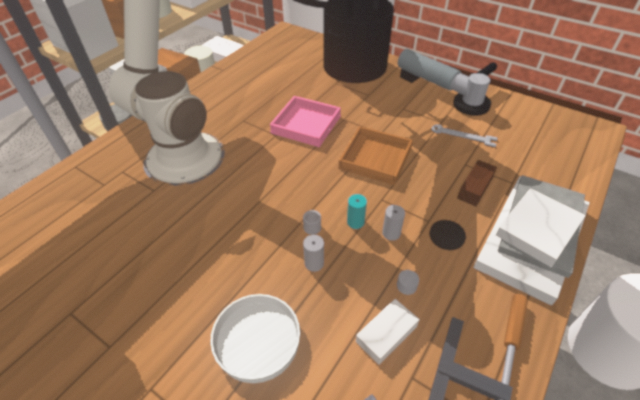

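Run:
```python
from h import *
np.set_printoptions(precision=4,suppress=True)
ct=r.capture("top"); cs=r.capture("scene")
for c in (ct,cs): print(proj(c,[0.207,.59,.223]),proj(c,[0,0,0]),proj(c,[0,0,.3]))
for n,c in(("top",ct),("scene",cs)):
  for t in ["pillar_a_mid","round_pan_floor","timber_tray_floor"]:
    for d in r.cut_out(n,t):
        m=d["region"]; ys,xs=np.nonzero(m); print(n,t,d["score"],m.sum(),xs.mean(),ys.mean(),(xs.min()+xs.max())/2,(ys.min()+ys.max())/2,xs.min(),xs.max(),ys.min(),ys.max())
a=ct["pixels"][100:220,160:480,::-1]; cv2.imwrite("pics/z1.png",cv2.resize(a,None,fx=2.5,fy=2.5,interpolation=cv2.INTER_CUBIC))
a=ct["pixels"][80:200,270:390,::-1]; cv2.imwrite("pics/z2.png",cv2.resize(a,None,fx=5,fy=5,interpolation=cv2.INTER_CUBIC))
a=cs["pixels"][180:300,290:440,::-1]; cv2.imwrite("pics/z3.png",cv2.resize(a,None,fx=5,fy=5,interpolation=cv2.INTER_CUBIC))
```

```text
[ 26.2082 296.5185] [327.8949 371.7071] [326.863  411.9088]
[362.8132  12.4704] [183.6345 156.8463] [150.3008  55.3159]
top pillar_a_mid 0.7 316 297.6740506329114 160.73417721518987 297.5 160.5 289 306 150 171
top round_pan_floor 0.87 3397 441.4021195172211 161.703561966441 441.0 161.0 408 474 129 193
top timber_tray_floor 0.64 4252 209.70602069614299 192.81302916274694 210.5 193.0 174 247 156 230
top timber_tray_floor 0.63 4408 201.260889292196 292.65585299455535 201.5 293.0 164 239 256 330
scene pillar_a_mid 0.85 548 356.05109489051097 210.9434306569343 356.0 211.0 347 365 195 227
scene pillar_a_mid 0.56 584 393.1164383561644 221.67465753424656 393.5 222.0 383 404 205 239
scene round_pan_floor 0.57 6165 255.48596918085968 337.8801297648013 255.0 338.0 211 299 294 382
scene timber_tray_floor 0.76 2856 375.54481792717087 154.60854341736695 375.5 155.0 339 412 127 183
scene timber_tray_floor 0.64 2360 305.925 120.65974576271186 305.0 121.0 270 340 96 146
```

View pics/z1.png

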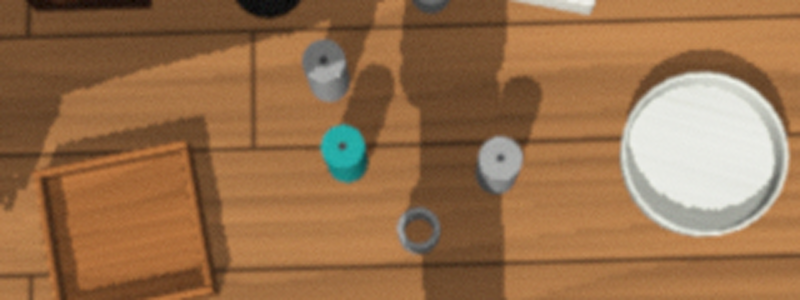

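View pics/z2.png

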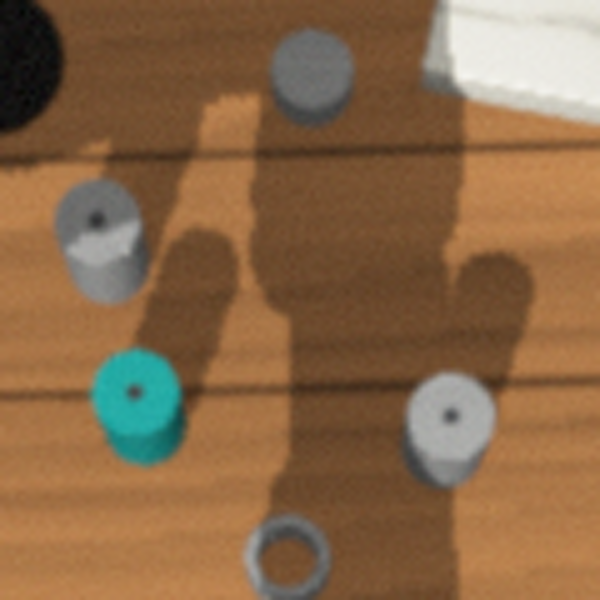

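View pics/z3.png

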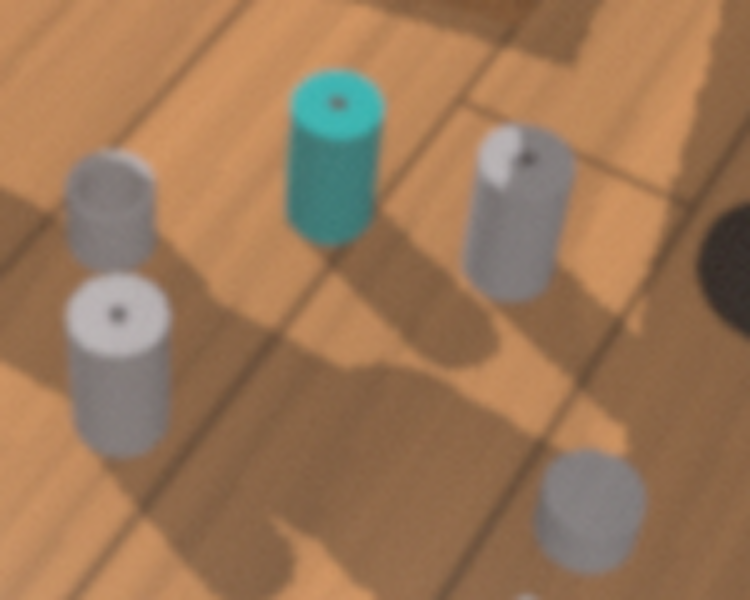

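Run:
```python
from h import *
np.set_printoptions(precision=4,suppress=True)
ct=r.capture("top"); cs=r.capture("scene")
f=lambda u,v,s,x,y:((u+.5)/s-.5+x,(v+.5)/s-.5+y)
print("A",back(ct,f(97,219,5,270,80),.075),back(cs,f(527,157,5,290,180),.075))
print("B",back(ct,f(451,415,5,270,80),.075),back(cs,f(118,315,5,290,180),.075))
print("teal",back(ct,f(133,392,5,270,80),.075),back(cs,f(338,103,5,290,180),.075))
print("sleeve",back(ct,f(288,557,5,270,80),.04),"stub",back(ct,f(313,70,5,270,80),.04))
for n,c in(("top",ct),("scene",cs)):
  print("pan",back(c,{"top":(441,161),"scene":(255,330)}[n],.032))
  for d in r.cut_out(n,"timber_tray_floor"):
    pts=np.argwhere(d["region"])[:,::-1].astype(np.float32)
    w=np.array([back(c,p,.032)[:2] for p in pts]).astype(np.float32)
    print("tray",n,cv2.minAreaRect(w))
  for d in r.cut_out(n,"round_pan_floor"):
    pts=np.argwhere(d["region"])[:,::-1].astype(np.float32)
    w=np.array([back(c,p,.032)[:2] for p in pts]).astype(np.float32)
    print("pan",n,cv2.minEnclosingCircle(w))
```

```text
A [0.5916 0.0771 0.075 ] [0.5918 0.0793 0.075 ]
B [ 0.4911 -0.0889  0.075 ] [ 0.4922 -0.0884  0.075 ]
teal [0.5064 0.0614 0.075 ] [0.5078 0.0616 0.075 ]
sleeve [ 0.4308 -0.0099  0.04  ] stub [ 0.6761 -0.0288  0.04  ]
pan [ 0.4989 -0.2912  0.032 ]
tray top ((0.43601658940315247, 0.2778938412666321), (0.16173899173736572, 0.15957202017307281), 9.57827091217041)
tray top ((0.19704031944274902, 0.29646262526512146), (0.1582501083612442, 0.1625821739435196), 9.106058120727539)
pan top ((0.49864083528518677, -0.29299482703208923), 0.08512890338897705)
pan [ 0.4969 -0.2874  0.032 ]
tray scene ((0.20937925577163696, 0.28531613945961), (0.17120479047298431, 0.19057756662368774), 9.84839916229248)
tray scene ((0.4458094537258148, 0.26927921175956726), (0.16445669531822205, 0.19393302500247955), 9.476706504821777)
pan scene ((0.5059503316879272, -0.29230669140815735), 0.08669895678758621)
```

Call:
play_rows(
  deltas=[
    [1.6,1.1,0.3,0,0,0,87],
    [3.2,2.1,0.7,0,0,0,87],
    [4.8,3.2,1,0,0,0,87],
    [6.4,4.3,1.4,0,0,0,87],
    [8,5.3,1.8,0,0,0,87],
    [9.6,6.4,2.2,0,0,0,87],
    [11.2,7.5,2.6,0,0,0,87],
    [12.8,8.5,3,0,0,0,87],
    [14.4,9.6,3.2,0,0,0,87],
    [16,10.7,3.2,0,0,0,87],
    [17.6,11.7,3.2,0,0,0,87],
    [19.2,12.8,3.2,0,0,0,87],
  ],
)

```text
time_s: 2.3
tcp_pos: [0.5552, 0.1271, 0.1428]
ee_rot: [[0.944, -0.331, 0.001], [-0.331, -0.944, 0.0], [0.001, -0.0, -1.0]]
wrist_force: [0.8, 0.5, -0.5]
gripper_width: 0.998
```

Call:
play_rows(
  deltas=[
    [1.2,0.8,0,0,0,0,87],
    [1.9,1.3,0,0,0,0,87],
    [2.12,1.42,0,0,0,0,87],
    [2.12,1.42,0,0,0,0,87],
    [2.12,1.42,0,0,0,0,87],
  ],
)

```text
time_s: 2.8
tcp_pos: [0.5917, 0.0783, 0.1425]
ee_rot: [[0.944, -0.331, -0.0], [-0.331, -0.944, 0.0], [-0.0, -0.0, -1.0]]
wrist_force: [0.5, -0.1, 0.2]
gripper_width: 0.999
```

Call:
play_rows(
  deltas=[
    [0,0,1,0,0,0,87],
    [0,0,2,0,0,0,87],
    [0,0,3,0,0,0,87],
    [0,0,3.8,0,0,0,87],
    [0,0,4.3,0,0,0,87],
    [0,0,4.4,0,0,0,87],
    [0,0,4.4,0,0,0,87],
    [0,0,4.4,0,0,0,60],
  ],
)

```text
time_s: 3.6
tcp_pos: [0.593, 0.0782, 0.0338]
ee_rot: [[0.944, -0.331, 0.002], [-0.331, -0.944, 0.001], [0.002, -0.001, -1.0]]
wrist_force: [-0.2, -0.2, -0.3]
gripper_width: 0.965
```

Run:
```python
from h import *
snap("top","t1");c=snap("scene","s1"); print(r.sense()["tcp_pos"],r.sense()["gripper_width"])
a=c["pixels"][130:280,280:480,::-1]; cv2.imwrite("pics/s1z.png",cv2.resize(a,None,fx=4,fy=4))
```

```text
[0.5928882  0.07797008 0.03376086] 0.8933413849896042
```

View pics/s1z.png

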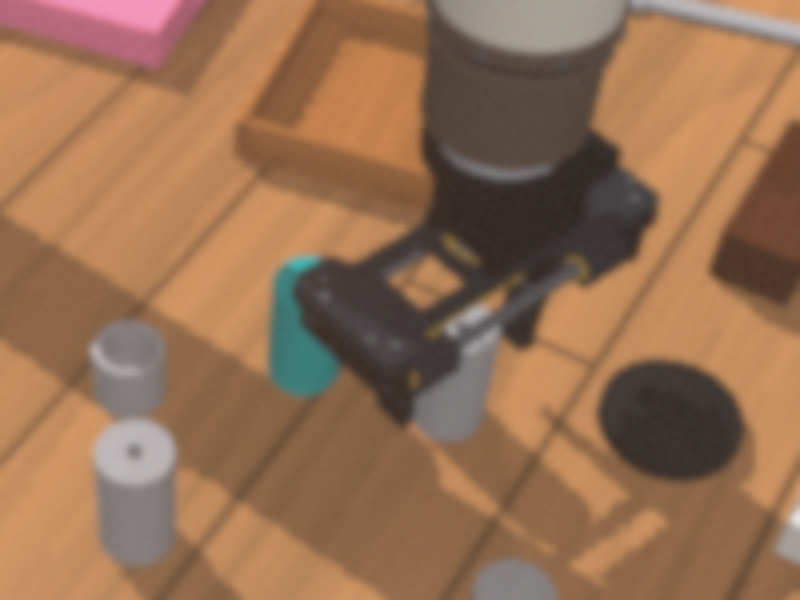

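The fingers straddle the pillar A (around (450,380) in the 4x crop) and clear the teal look-alike. I'll close on it.

Call:
play_rows(
  deltas=[
    [0,0,0,0,0,0,50],
    [0,0,0,0,0,0,40],
    [0,0,0,0,0,0,34],
    [0,0,0,0,0,0,34],
    [0,0,0,0,0,0,34],
    [0,0,0,0,0,0,34],
    [0,0,0,0,0,0,34],
    [0,0,0,0,0,0,34],
  ],
)

```text
time_s: 4.5
tcp_pos: [0.5921, 0.0775, 0.0326]
ee_rot: [[0.943, -0.331, -0.0], [-0.331, -0.943, -0.0], [-0.0, 0.0, -1.0]]
wrist_force: [0.1, -0.1, 0.4]
gripper_width: 0.477
```

Call:
play_rows(
  deltas=[
    [0,0,-0.1,0,0,0,34],
    [0,0,-0.3,0,0,0,34],
    [0,0,-0.6,0,0,0,34],
    [0,0,-0.9,0,0,0,34],
    [0,0,-1,0,0,0,34],
    [0,0,-1,0,0,0,34],
    [0,0,-1,0,0,0,34],
    [0,0,-1,0,0,0,34],
    [0,0,-1,0,0,0,34],
  ],
)

```text
time_s: 5.4
tcp_pos: [0.5919, 0.0775, 0.0572]
ee_rot: [[0.943, -0.331, -0.001], [-0.331, -0.943, -0.0], [-0.001, 0.0, -1.0]]
wrist_force: [0.2, 0.0, -1.9]
gripper_width: 0.476
```

Run:
```python
from h import *
c=snap("scene","s2");
for i in range(3): s=r.sense();print(s["wrist_force"],s["moment"],s["gripper_width"]);r.capture("top")
a=c["pixels"][130:280,280:480,::-1]; cv2.imwrite("pics/s2z.png",cv2.resize(a,None,fx=4,fy=4))
```

```text
[ 0.39017878 -0.08611975 -1.8974218 ] [ 0.00635699 -0.03899886  0.0057634 ] 0.48054384157124364
[ 0.12423477  0.32012309 -1.81366378] [-0.00748032 -0.03822725 -0.03866803] 0.477238814303759
[ 0.18090083 -0.60443329 -1.53452423] [-0.00223805  0.03765559  0.0375556 ] 0.474361010517056
```

View pics/s2z.png

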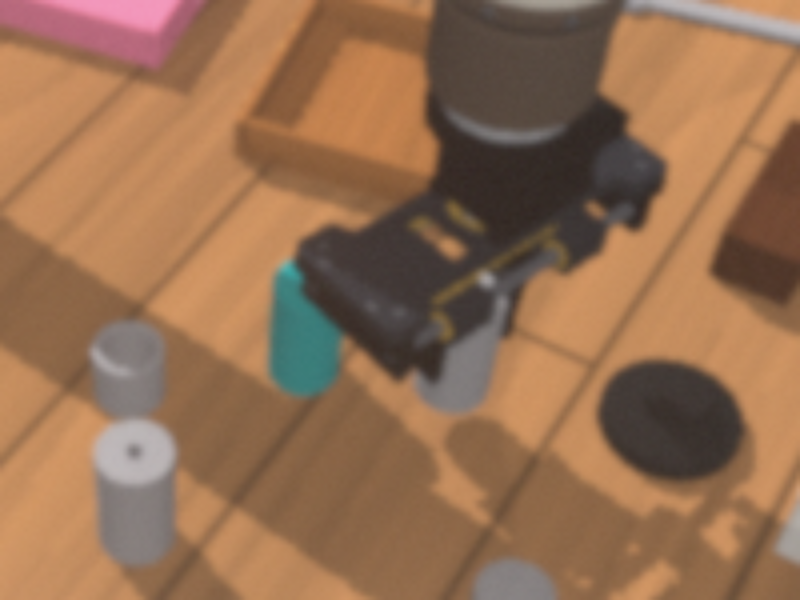

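A is lifted and weighs about 2 N, so it is the hollow one. The solid one goes first, so I'll set A back down where it stood.

Call:
play_rows(
  deltas=[
    [0,0,0.3,0,0,0,34],
    [0,0,0.6,0,0,0,34],
    [0,0,0.85,0,0,0,34],
    [0,0,0.96,0,0,0,34],
    [0,0,0.98,0,0,0,34],
    [0,0,0.98,0,0,0,34],
    [0,0,0.98,0,0,0,50],
    [0,0,0.98,0,0,0,70],
    [0,0,0.98,0,0,0,87],
    [0,0,0.98,0,0,0,87],
    [0,0,0.98,0,0,0,87],
    [0,0,0.98,0,0,0,87],
  ],
)

```text
time_s: 6.8
tcp_pos: [0.5922, 0.0776, 0.0331]
ee_rot: [[0.943, -0.331, 0.0], [-0.331, -0.943, 0.0], [0.0, -0.0, -1.0]]
wrist_force: [-0.3, -0.1, 0.3]
gripper_width: 0.936
```

Call:
play_rows(
  deltas=[
    [0,0,0,0,0,0,87],
    [0,0,-0.5,0,0,0,87],
    [0,0,-1.5,0,0,0,87],
    [0,0,-2.8,0,0,0,87],
    [0,0,-4,0,0,0,87],
    [0,0,-4.4,0,0,0,87],
    [0,0,-4.4,0,0,0,87],
  ],
)

```text
time_s: 7.5
tcp_pos: [0.5932, 0.078, 0.1455]
ee_rot: [[0.944, -0.331, 0.004], [-0.331, -0.944, 0.002], [0.004, -0.003, -1.0]]
wrist_force: [0.1, -0.3, -0.3]
gripper_width: 0.999
```

Run:
```python
from h import *
s=r.sense(); R=np.array([[.9434,-.3316,0],[-.3316,-.9434,0],[0,0,-1]])
print(s["tcp_pos"],s["gripper_width"])
print((R.T@(np.array([.4915,-.0887,0])-s["tcp_pos"]))/.025)
c=snap("scene","s3")
```

```text
[0.59318426 0.07800985 0.14551992] 0.9988185166297767
[-1.62591765  7.63970294  5.82079696]
```

View pics/s3.png

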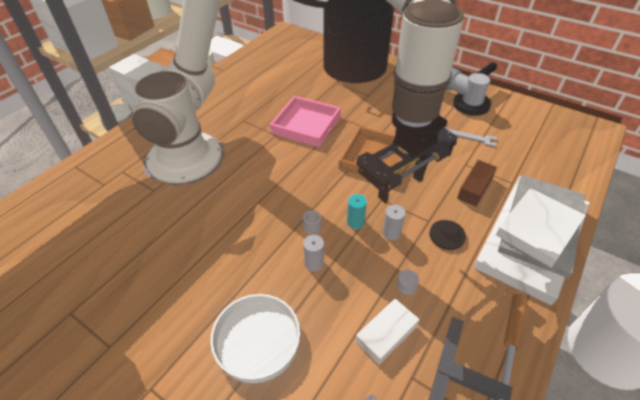

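A stands upright again at (394,222). Next is B.

Call:
play_rows(
  deltas=[
    [-0.3,1.4,0,0,0,0,87],
    [-0.7,3.2,0,0,0,0,87],
    [-1.1,5,0,0,0,0,87],
    [-1.4,6.7,0,0,0,0,87],
    [-1.58,7.5,0,0,0,0,87],
    [-1.58,7.63,0,0,0,0,87],
    [-1.58,7.63,0,0,0,0,87],
    [-1.58,7.63,0,0,0,0,87],
  ],
)

```text
time_s: 8.35
tcp_pos: [0.492, -0.0887, 0.1424]
ee_rot: [[0.944, -0.331, -0.001], [-0.331, -0.944, -0.0], [-0.001, 0.0, -1.0]]
wrist_force: [0.4, 0.6, 0.4]
gripper_width: 0.999
```

Call:
play_rows(
  deltas=[
    [0,0,1,0,0,0,87],
    [0,0,2,0,0,0,87],
    [0,0,3,0,0,0,87],
    [0,0,3.8,0,0,0,87],
    [0,0,4.3,0,0,0,87],
    [0,0,4.42,0,0,0,87],
    [0,0,4.42,0,0,0,87],
    [0,0,4.42,0,0,0,87],
  ],
)

```text
time_s: 9.15
tcp_pos: [0.4925, -0.0888, 0.0331]
ee_rot: [[0.944, -0.331, 0.001], [-0.331, -0.944, 0.0], [0.001, -0.0, -1.0]]
wrist_force: [0.2, 0.8, -0.6]
gripper_width: 1.002
```

Call:
play_rows(
  deltas=[
    [0,0,0,0,0,0,50],
    [0,0,0,0,0,0,40],
    [0,0,0,0,0,0,34],
    [0,0,0,0,0,0,34],
    [0,0,0,0,0,0,34],
    [0,0,0,0,0,0,34],
    [0,0,0,0,0,0,34],
    [0,0,0,0,0,0,34],
    [0,0,0,0,0,0,34],
    [0,0,0,0,0,0,34],
  ],
)

```text
time_s: 10.15
tcp_pos: [0.4918, -0.0892, 0.0326]
ee_rot: [[0.944, -0.331, 0.0], [-0.331, -0.944, 0.0], [0.0, -0.0, -1.0]]
wrist_force: [0.4, 1.9, 0.2]
gripper_width: 0.48
```

Call:
play_rows(
  deltas=[
    [0,0,-0.1,0,0,0,34],
    [0,0,-0.3,0,0,0,34],
    [0,0,-0.6,0,0,0,34],
    [0,0,-0.9,0,0,0,34],
    [0,0,-1,0,0,0,34],
    [0,0,-1,0,0,0,34],
    [0,0,-1,0,0,0,34],
    [0,0,-1,0,0,0,34],
    [0,0,-1,0,0,0,34],
  ],
)

```text
time_s: 11.05
tcp_pos: [0.4915, -0.0893, 0.0573]
ee_rot: [[0.943, -0.331, -0.001], [-0.331, -0.943, -0.0], [-0.001, 0.0, -1.0]]
wrist_force: [-0.0, 0.4, -8.0]
gripper_width: 0.48
```

Run:
```python
from h import *
c=snap("scene","s4");
for i in range(3): s=r.sense();print(s["wrist_force"],s["moment"],s["gripper_width"],s["tcp_pos"]);r.capture("top")
a=c["pixels"][130:330,180:440,::-1]; cv2.imwrite("pics/s4z.png",cv2.resize(a,None,fx=3,fy=3))
```

```text
[-0.28587949  0.30005695 -7.50286255] [-0.02867094  0.02021088 -0.04142494] 0.47819636866632975 [ 0.49146965 -0.0892917   0.05729284]
[-0.19919594  0.34163877 -7.6944505 ] [ 0.03110634 -0.04028544 -0.04225818] 0.4815028544874307 [ 0.49153206 -0.08928052  0.05732106]
[-0.44730986 -0.12448072 -7.82864399] [0.04734825 0.01807158 0.0537097 ] 0.4802066906416743 [ 0.49157735 -0.08927956  0.05737408]
```

View pics/s4z.png

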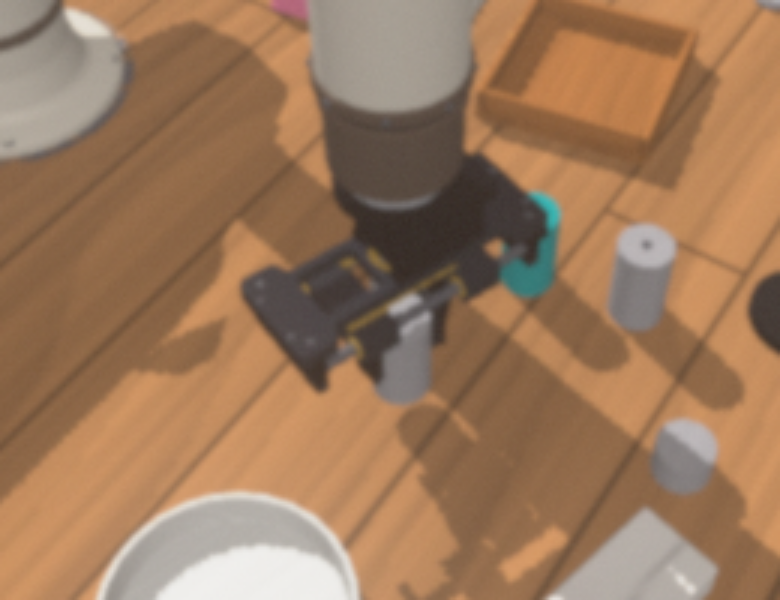

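B is firmly held at about 7.8 N, so it is the solid one. It goes to the timber tray.

Call:
play_rows(
  deltas=[
    [0,0,-0.3,0,0,0,34],
    [0,0,-0.9,0,0,0,34],
    [0,0,-1.7,0,0,0,34],
    [0,0,-2.6,0,0,0,34],
    [0,0,-3.3,0,0,0,34],
    [0,0,-3.8,0,0,0,34],
    [0,0,-4,0,0,0,34],
    [0,0,-4,0,0,0,34],
  ],
)

```text
time_s: 12.05
tcp_pos: [0.4919, -0.0892, 0.1583]
ee_rot: [[0.943, -0.331, 0.002], [-0.331, -0.943, 0.0], [0.002, -0.001, -1.0]]
wrist_force: [0.0, -0.5, -8.3]
gripper_width: 0.482
```

Call:
play_rows(
  deltas=[
    [-0.2,-0.4,0,0,0,0,34],
    [-0.6,-1.1,0,0,0,0,34],
    [-1.2,-2.2,0,0,0,0,34],
    [-1.9,-3.5,0,0,0,0,34],
    [-2.7,-5,0,0,0,0,34],
    [-3.5,-6.6,0,0,0,0,34],
    [-4.3,-8.1,0,0,0,0,34],
    [-5.1,-9.6,0,0,0,0,34],
    [-5.8,-10.9,0,0,0,0,34],
    [-6.4,-12.1,0,0,0,0,34],
    [-6.8,-12.8,0,0,0,0,34],
    [-6.97,-13.14,0,0,0,0,34],
  ],
)

```text
time_s: 13.25
tcp_pos: [0.435, 0.2803, 0.1564]
ee_rot: [[0.944, -0.329, -0.001], [-0.329, -0.944, -0.001], [-0.001, 0.002, -1.0]]
wrist_force: [0.3, -1.7, -9.0]
gripper_width: 0.48
```

Call:
play_rows(
  deltas=[
    [0,0,0,0,0,0,34],
    [0,0,0,0,0,0,34],
  ],
)

```text
time_s: 13.45
tcp_pos: [0.4355, 0.2775, 0.1568]
ee_rot: [[0.943, -0.332, -0.002], [-0.332, -0.943, -0.002], [-0.001, 0.002, -1.0]]
wrist_force: [-0.4, -0.8, -7.6]
gripper_width: 0.482
```

Run:
```python
from h import *
c=snap("scene","s5");s=r.sense();print(s["wrist_force"],s["gripper_width"],s["tcp_pos"]);snap("top","t5")
```

```text
[ 0.46146739 -0.40956561 -8.36359035] 0.4772243404300399 [0.43572844 0.277167   0.15702458]
```

View pics/s5.png

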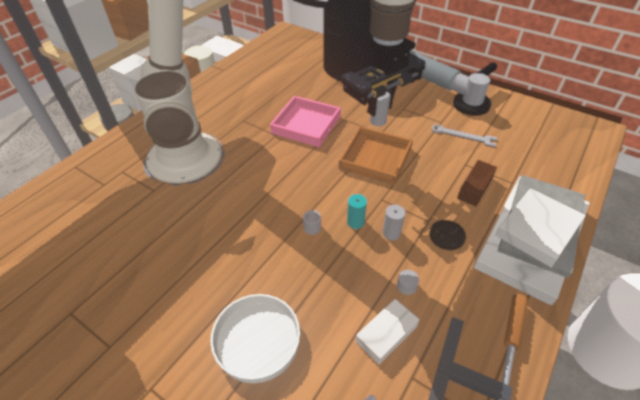

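Call:
play_rows(
  deltas=[
    [0,0,0.4,0,0,0,34],
    [0,0,1.1,0,0,0,34],
    [0,0,2,0,0,0,34],
    [0,0,2.9,0,0,0,34],
    [0,0,3.7,0,0,0,34],
    [0,0,4.2,0,0,0,34],
    [0,0,4.45,0,0,0,34],
    [0,0,4.6,0,0,0,34],
    [0,0,4.66,0,0,0,34],
    [0,0,4.66,0,0,0,34],
    [0,0,4.66,0,0,0,34],
  ],
)

```text
time_s: 14.65
tcp_pos: [0.4365, 0.2788, 0.0417]
ee_rot: [[0.944, -0.331, 0.001], [-0.331, -0.944, 0.001], [0.001, -0.001, -1.0]]
wrist_force: [-0.1, 0.0, -8.4]
gripper_width: 0.481
```

Run:
```python
from h import *
c=snap("scene","s6");s=r.sense();print(s["wrist_force"],s["gripper_width"],s["tcp_pos"])
a=c["pixels"][60:200,300:480,::-1]; cv2.imwrite("pics/s6z.png",cv2.resize(a,None,fx=4,fy=4))
```

```text
[-0.51570609  0.25650791 -7.43976784] 0.4827382189781127 [0.43647852 0.27880729 0.04169899]
```

View pics/s6z.png

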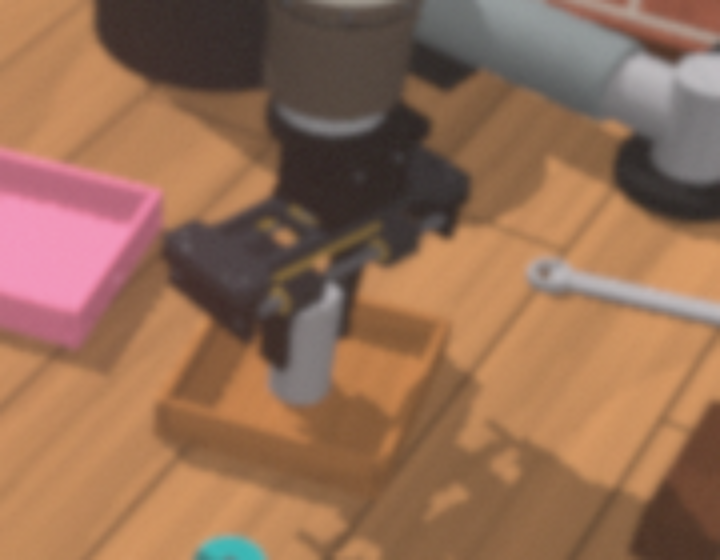

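The pillar hangs about 1–2 mm above the tray floor, near its centre. I'll lower until it touches.

Call:
play_rows(
  deltas=[
    [0,0,0.04,0,0,0,34],
    [0,0,0.06,0,0,0,34],
    [0,0,0.06,0,0,0,34],
    [0,0,0.06,0,0,0,34],
  ],
)

```text
time_s: 15.1
tcp_pos: [0.4363, 0.2787, 0.0401]
ee_rot: [[0.944, -0.331, 0.001], [-0.331, -0.944, 0.0], [0.0, -0.001, -1.0]]
wrist_force: [-2.1, 0.5, -1.5]
gripper_width: 0.48
```

Touching now. Release and rise.

Call:
play_rows(
  deltas=[
    [0,0,0,0,0,0,45],
    [0,0,0,0,0,0,55],
    [0,0,0,0,0,0,70],
    [0,0,0,0,0,0,87],
    [0,0,0,0,0,0,87],
    [0,0,0,0,0,0,87],
    [0,0,0,0,0,0,87],
    [0,0,0,0,0,0,87],
  ],
)

```text
time_s: 15.9
tcp_pos: [0.4362, 0.2784, 0.0395]
ee_rot: [[0.943, -0.331, 0.0], [-0.331, -0.943, 0.0], [0.0, -0.0, -1.0]]
wrist_force: [-0.3, 0.6, -0.5]
gripper_width: 0.985
```

Call:
play_rows(
  deltas=[
    [0,0,-0.4,0,0,0,87],
    [0,0,-1.2,0,0,0,87],
    [0,0,-2.2,0,0,0,87],
    [0,0,-3.2,0,0,0,87],
    [0,0,-4,0,0,0,87],
    [0,0,-4.2,0,0,0,87],
    [0,0,-4.2,0,0,0,87],
  ],
)

```text
time_s: 16.6
tcp_pos: [0.4363, 0.2787, 0.1455]
ee_rot: [[0.943, -0.332, 0.001], [-0.332, -0.943, 0.002], [0.001, -0.002, -1.0]]
wrist_force: [-0.2, 0.4, -0.7]
gripper_width: 0.999
```

Run:
```python
from h import *
c=snap("scene","s7");s=r.sense();print(s["wrist_force"],s["gripper_width"],s["tcp_pos"])
R=np.array([[.9434,-.3316,0],[-.3316,-.9434,0],[0,0,-1]])
print((R.T@(np.array([.592,.0775,.033])-np.array([.4363,.2788,s["tcp_pos"][2]])))/.025)
```

```text
[ 0.31565039 -0.71801466 -0.46122363] 0.9997523625114357 [0.43577528 0.2782008  0.14434889]
[8.5455384  5.531052   4.45395559]
```

View pics/s7.png

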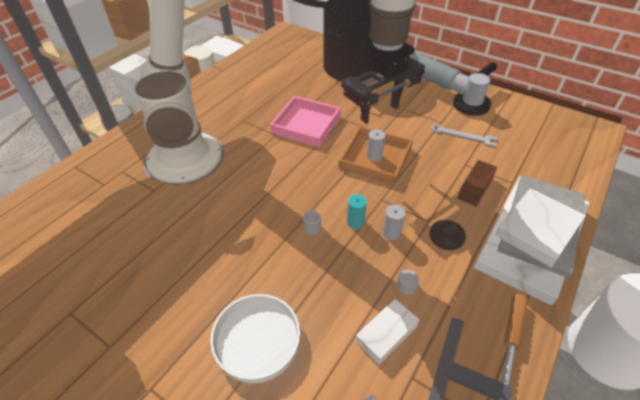

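The solid pillar stands in the tray at (376,145). Next I fetch the hollow one, A, at (394,222).

Call:
play_rows(
  deltas=[
    [1,0.6,0,0,0,0,87],
    [2.4,1.6,0,0,0,0,87],
    [4,2.6,0,0,0,0,87],
    [5.6,3.6,0,0,0,0,87],
    [7,4.5,0,0,0,0,87],
    [8.1,5.2,0,0,0,0,87],
    [8.55,5.53,0,0,0,0,87],
    [8.55,5.53,0,0,0,0,87],
    [8.55,5.53,0,0,0,0,87],
  ],
)

```text
time_s: 17.55
tcp_pos: [0.5911, 0.0773, 0.1434]
ee_rot: [[0.943, -0.332, -0.002], [-0.332, -0.943, -0.0], [-0.002, 0.001, -1.0]]
wrist_force: [0.4, 0.1, -0.3]
gripper_width: 1.002
```

Call:
play_rows(
  deltas=[
    [0,0,1,0,0,0,87],
    [0,0,2,0,0,0,87],
    [0,0,3,0,0,0,87],
    [0,0,3.8,0,0,0,87],
    [0,0,4.3,0,0,0,87],
    [0,0,4.45,0,0,0,87],
    [0,0,4.45,0,0,0,87],
    [0,0,4.45,0,0,0,87],
  ],
)

```text
time_s: 18.35
tcp_pos: [0.5927, 0.0777, 0.0344]
ee_rot: [[0.944, -0.331, 0.002], [-0.331, -0.944, 0.001], [0.002, -0.001, -1.0]]
wrist_force: [1.1, -0.7, -0.2]
gripper_width: 1.002
```

Call:
play_rows(
  deltas=[
    [0,0,0,0,0,0,50],
    [0,0,0,0,0,0,40],
    [0,0,0,0,0,0,34],
    [0,0,0,0,0,0,34],
    [0,0,0,0,0,0,34],
    [0,0,0,0,0,0,34],
    [0,0,0,0,0,0,34],
    [0,0,0,0,0,0,34],
    [0,0,0,0,0,0,34],
    [0,0,0,0,0,0,34],
  ],
)

```text
time_s: 19.35
tcp_pos: [0.5921, 0.0772, 0.0333]
ee_rot: [[0.944, -0.331, 0.0], [-0.331, -0.944, 0.0], [0.0, -0.0, -1.0]]
wrist_force: [-0.3, 0.1, -0.4]
gripper_width: 0.471
```

Call:
play_rows(
  deltas=[
    [0,0,-0.2,0,0,0,34],
    [0,0,-0.7,0,0,0,34],
    [0,0,-1.5,0,0,0,34],
    [0,0,-2.5,0,0,0,34],
    [0,0,-3.5,0,0,0,34],
    [0,0,-4.4,0,0,0,34],
    [0,0,-4.9,0,0,0,34],
    [0,0,-5,0,0,0,34],
    [0,0,-5,0,0,0,34],
  ],
)

```text
time_s: 20.25
tcp_pos: [0.5915, 0.0771, 0.1581]
ee_rot: [[0.943, -0.332, -0.001], [-0.332, -0.943, 0.0], [-0.001, -0.0, -1.0]]
wrist_force: [1.3, -0.3, -1.8]
gripper_width: 0.477
```

Run:
```python
from h import *
c=snap("scene","s8");s=r.sense();print(s["wrist_force"],s["gripper_width"],s["tcp_pos"])
R=np.array([[.9434,-.3316,0],[-.3316,-.9434,0],[0,0,-1]])
print((R.T@(np.array([.498,-.2915,.033])-np.array(s["tcp_pos"])))/.025)
```

```text
[ 0.49761368  0.84889757 -2.70959542] 0.476322353280204 [0.59116759 0.07698735 0.15730022]
[ 1.37184388 15.14101352  4.97200874]
```

View pics/s8.png

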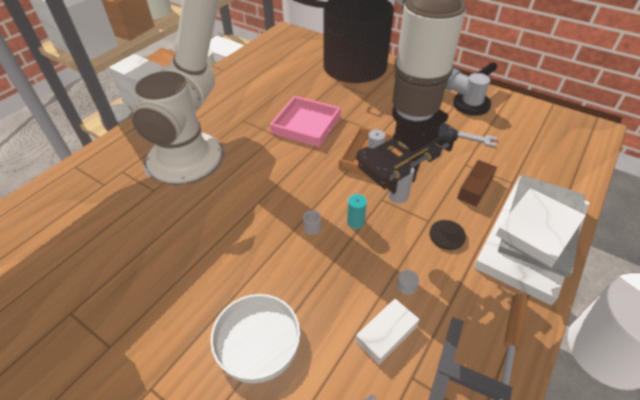

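Call:
play_rows(
  deltas=[
    [0,0.5,0,0,0,0,34],
    [0.1,1.5,0,0,0,0,34],
    [0.2,2.8,0,0,0,0,34],
    [0.4,4.4,0,0,0,0,34],
    [0.5,6,0,0,0,0,34],
    [0.7,7.7,0,0,0,0,34],
    [0.8,9.4,0,0,0,0,34],
    [1,11,0,0,0,0,34],
    [1.1,12.5,0,0,0,0,34],
    [1.2,13.8,0,0,0,0,34],
    [1.3,14.7,0,0,0,0,34],
    [1.35,15.12,0,0,0,0,34],
  ],
)

```text
time_s: 21.5
tcp_pos: [0.4966, -0.2927, 0.157]
ee_rot: [[0.943, -0.334, -0.003], [-0.334, -0.943, 0.001], [-0.003, 0.0, -1.0]]
wrist_force: [-0.7, 0.8, -1.9]
gripper_width: 0.476
```

Call:
play_rows(
  deltas=[
    [0,0,0,0,0,0,34],
    [0,0,0.4,0,0,0,34],
    [0,0,1.1,0,0,0,34],
    [0,0,2,0,0,0,34],
    [0,0,2.9,0,0,0,34],
    [0,0,3.7,0,0,0,34],
    [0,0,4.2,0,0,0,34],
    [0,0,4.45,0,0,0,34],
    [0,0,4.6,0,0,0,34],
    [0,0,4.64,0,0,0,34],
    [0,0,4.64,0,0,0,34],
    [0,0,4.64,0,0,0,34],
  ],
)

```text
time_s: 22.7
tcp_pos: [0.4991, -0.2909, 0.0431]
ee_rot: [[0.944, -0.331, 0.002], [-0.331, -0.944, -0.001], [0.002, -0.0, -1.0]]
wrist_force: [-0.8, -1.0, -1.6]
gripper_width: 0.479
```

Run:
```python
from h import *
c=snap("scene","s9");s=r.sense();print(s["wrist_force"],s["gripper_width"],s["tcp_pos"])
a=c["pixels"][230:400,160:360,::-1]; cv2.imwrite("pics/s9z.png",cv2.resize(a,None,fx=3,fy=3))
```

```text
[-0.80516183  0.34865999 -1.57094037] 0.4725338845189741 [ 0.49898952 -0.29086797  0.04304239]
```

View pics/s9z.png

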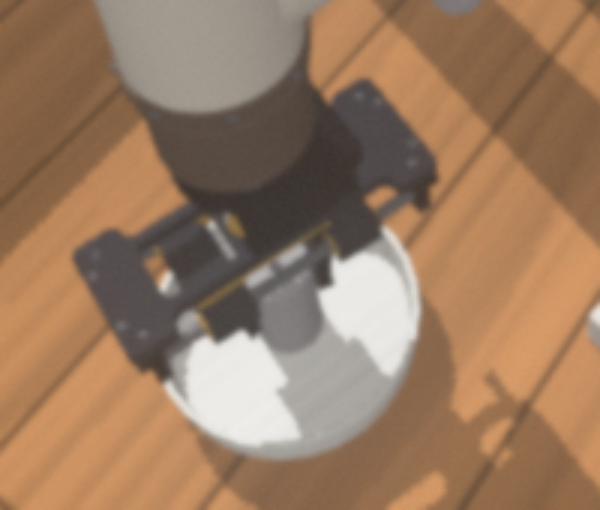

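The pillar hangs about 2 mm over the middle of the pan. Lower it and release.

Call:
play_rows(
  deltas=[
    [0,0,0.04,0,0,0,34],
    [0,0,0.08,0,0,0,34],
    [0,0,0.08,0,0,0,34],
    [0,0,0.08,0,0,0,34],
    [0,0,0.08,0,0,0,34],
  ],
)

```text
time_s: 23.25
tcp_pos: [0.4988, -0.2908, 0.0408]
ee_rot: [[0.944, -0.331, 0.0], [-0.331, -0.944, -0.0], [0.001, 0.0, -1.0]]
wrist_force: [-1.5, 0.8, 2.6]
gripper_width: 0.479
```

Call:
play_rows(
  deltas=[
    [0,0,0,0,0,0,45],
    [0,0,0,0,0,0,55],
    [0,0,0,0,0,0,70],
    [0,0,0,0,0,0,87],
    [0,0,0,0,0,0,87],
    [0,0,0,0,0,0,87],
    [0,0,0,0,0,0,87],
    [0,0,0,0,0,0,87],
  ],
)

```text
time_s: 24.05
tcp_pos: [0.4986, -0.2907, 0.0403]
ee_rot: [[0.943, -0.331, -0.0], [-0.331, -0.943, -0.0], [-0.0, 0.0, -1.0]]
wrist_force: [-0.1, -0.3, -0.5]
gripper_width: 0.981
```

Call:
play_rows(
  deltas=[
    [0,0,-0.4,0,0,0,87],
    [0,0,-1.2,0,0,0,87],
    [0,0,-2.2,0,0,0,87],
    [0,0,-3.2,0,0,0,87],
    [0,0,-4.4,0,0,0,87],
    [0,0,-5.6,0,0,0,87],
    [0,0,-6.4,0,0,0,87],
    [0,0,-6.4,0,0,0,87],
    [0,0,-6.4,0,0,0,87],
  ],
)

```text
time_s: 24.95
tcp_pos: [0.4984, -0.2905, 0.2008]
ee_rot: [[0.943, -0.332, 0.001], [-0.332, -0.943, 0.0], [0.001, -0.001, -1.0]]
wrist_force: [-0.7, 0.5, -0.5]
gripper_width: 0.999
```

Run:
```python
from h import *
c=snap("scene","s10");s=r.sense();print(s["wrist_force"],s["gripper_width"],s["tcp_pos"]);snap("top","t10")
```

```text
[ 0.19898921  0.19851559 -0.17111138] 0.9962364318179081 [ 0.49790907 -0.29035878  0.19973182]
```

View pics/s10.png

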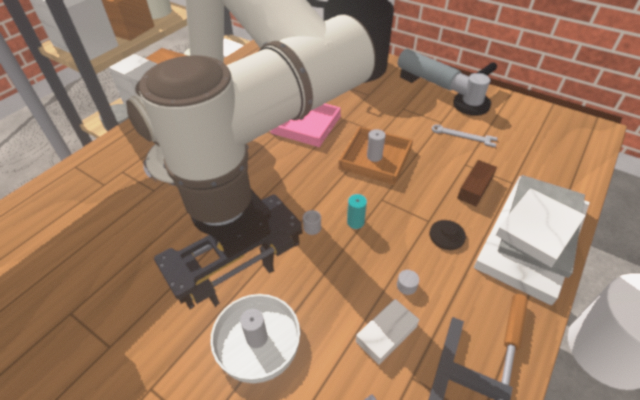

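View pics/t10.png

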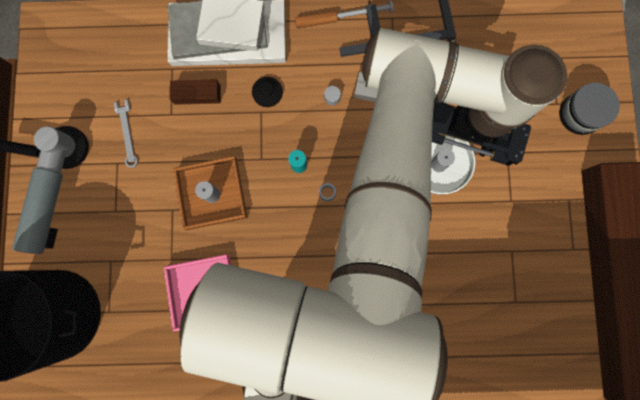

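Both pillars stand upright: the solid one in the timber tray (scene (376,145), top (207,190)), the hollow one in the pan (scene (253,328)). The gripper is clear, so I'm handing in.

```bash
python3 -c "
from station import r
print(r.finish_job())"
```

```text
the job is handed in; nothing more can be done
None
```

Both pillars are placed and released, and the job is handed in at about 25 s on the clock, well under 58 s.

- **Telling them apart:** I lifted pillar A first. It pulled about 2 N on the wrist, so it is the hollow one, and I stood it back where it was. Pillar B pulled about 7.8 N, so it is the solid one.
- **Placing:** I stood B in the square timber tray first, then A in the round metal pan. In each case I lowered until the wrist force showed contact with the floor before opening the fingers.
- **Last checks:** The final scene and top images show both pillars upright near the middle of their containers. The gripper was open and about 0.2 m above the bench, with no contact force. The turquoise pillar and the pink tray were not touched. No check failed.

The networks were less reliable: in the first top image they reported the turquoise pillar as one of the pillars and missed B. I took the pillar positions from their cap centres in both camera images instead; these agreed to about 2 mm.

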